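# Lock the gas module's cover with its quarter-turn stud

### The job

Fasten the white cover of the gas module: take the red winged stud out of its holder, line its foot up with the empty slot in the cover, push it through until its flange lies flush on the cover, and turn it a quarter turn (either way) so that its foot locks crosswise under the slot. Leave it there, let go, and leave the blue and the yellow stud in their holders.

Things in the scene. Friction and masses are not known exactly. Their poses are not given: they have to be found in the camera images.
- red_wing (a point): Red wing of the loose stud to use (sizes in mm). Wing 44 long x 14 thick, 40 high, on a round steel flange 56 wide, 5 thick; below it a 12 thick neck and a bar foot 40 x 12, parallel to the wing, reaching 28 under the flange's underside. This point: on the axis, at grip height: 28 above the flange's underside, 17 below the wing's top; x along wing, z up. 0.12 kg. Upright, flange 36 above the table; lift 30+ to clear.
- slot (a point): Centre of the empty slot (mm), at the top face of the fixed grey module's white cover, 60 above the table. Slot 50 long (x) x 22 wide (y), cover 10 thick, hollow for 44 below, z up. The foot enters with the wing along x within 10 degrees; with the flange down it is 6 clear below and turns freely, no stops: locked across. Cover 200 x 240; a red stud already locked stands 120 away at -y, 45 high.
- blue_wing (a point): Blue-winged stud, a bystander shaped like the red one, with the same point and axes. Each of the three loose studs stands with its flange on its own fixed aluminium holder, a block 80 x 70 x 36 mm high with a slot for the foot in its top. The three holders may stand in any order.
- yellow_wing (a point): Yellow-winged stud, the other bystander, shaped like the red one, in a like holder, with the same point and axes.
Things that resemble listed ones, but are neither listed nor needed, are in the scene too. Leave any green or pink look-alike of the part that bears red_wing alone.

How it is judged:
At the end, for the whole second after the job is handed in: The red stud sits in the slot, its axis within 15 mm of the slot's centre, its flange on the cover (within about 4 mm), upright within 8 degrees, its wing turned at least 60 degrees from the slot's direction (90 is square across), at rest (horizontal distance between red_wing and slot below 0.015 m and z of red_wing in the frame of slot between 0.022 and 0.032 m and angle between red_wing's own z axis and vertical below 0.15 rad and angle between the x axis of red_wing and the x axis of slot, either way round above 1.05 rad and linear speed of red_stud below 0.02 m/s); the robot touches nothing.
It fails at once if the blue stud is moved by more than 20 mm (distance of blue_wing from where it was at the start of the episode above 0.02 m).
It fails at once if the yellow stud is moved by more than 20 mm (distance of yellow_wing from where it was at the start of the episode above 0.02 m).
It also fails if it takes over 40 s, if anything falls off the work surface, if the arm or the gripper's body presses on something with over 40 N, if the wrist force passes 120 N, or if a joint passes its speed limit or range.

### The arm

A 6-joint arm with a two-finger parallel gripper is mounted at the origin on the work surface. World frame = base frame: x ahead of the robot, y to its left, z up, the work surface at z = 0. Lengths are in m, angles in rad, forces in N, time in s.
With the tool pointing down it reaches from about 0.25 to 0.8 m from the base axis. Payload 8.5 kg.
Tool frame: the origin (TCP) lies between the finger pads; the fingertips stand 8 mm ahead of it and the grasp point (between the pads) lies 11 mm behind it (arm.tips_ahead is the distance from the TCP to the fingertips, in m); z points along the fingers, y is the line along which they close (so a half turn about z gives the same grasp; the last joint's range is limited). The gripper opens to 85 mm and grips with 20 to 120 N. Pads are 22 mm wide; open, the fingers measure 114 mm over their backs; the gripper's body (76 mm by 85 mm) begins 54 mm behind the grasp point. The pads swing forward as they close: fully open they stand 13 mm farther back than shut.
Start: joints at [1.232, 0.238, -0.013, 1.319, 0, 1.571], TCP at [0.174, 0.495, 0.239] pointing down, gripper open.
Joint ranges: [-2.66, 2.66], [-1.03, 1.9], [-1.14, 1.46], [-1.82, 2.27], [-1.45, 1.34], [-3.14, 3.14]. Speed limits (rad/s): [2.22, 2.22, 2.79, 3.14, 3.14, 3.14].

### API

Orientations are given as a 3x3 rotation matrix whose columns are the frame's x, y, z axes.
In Python, from cell import arm gives the robot as it stands.
- The arm moves only by the tool drive_tool, never from a script. Its argument "commands" is a list of rows, each an object with "hand": the opening, from -1 (shut) to 1 (fully open); "xyz": the shift along the tool's x, y, z in m, a list of three; "rotation": the turn, a rotation vector about the tool's x, y, z in degrees, a list of three. In form: [{"hand": hand, "xyz": [x, y, z], "rotation": [rx, ry, rz]}, ...]. A call has 1 to 10 rows; each row is the pose to reach, as a shift and turn from the pose commanded when the call began, along the tool's axes at that moment; what a row does not reach only later rows make up. A row lasts 1/10 s, in which the tool goes at most 50 mm and 8.59 degrees, less where a joint would pass 70% of its speed; a pose out of reach is approached as far as the arm can. A call with a gripper value outside its range is refused whole. The fingers move at their own pace and stop on an object; the grip force is fixed at half the most. Time passes only in rows, so rows that repeat a pose let the fingers close. It gives the time, the measured TCP pose, the force, the opening and the grip force at its end, in the units of the state.
- arm.observe(): the state, without advancing time (a new reading comes with each control period).
- arm.grab_frame(name): name is "scene" or "top"; returns (picture, depth): 420x560x3 uint8, blue, green, red; 420x560 float32, m along the optical axis (not along the pixel's ray), 0 where there is no reading.
- arm.get_calibration(name): a dict with "camera_matrix" (3x3 intrinsics, pixels), "dist" ([k1, k2, p1, p2, k3] as OpenCV has them; the pictures are not rectified), "extrinsics" (4x4, takes a point from world to camera coordinates). Camera axes: x right, y down, z forward; pixel columns grow to the right and rows downward; lengths in m; the calibration is good to about 2 mm. A picture is of the moment at which its call begins. get_calibration takes no time and is no camera call.
- arm.finish_job(): hands the job in; it is judged then, once.
The state is a dict: "t": time; "joint_positions": joint angles; "joint_velocities": joint speeds; "joint_torque": joint torques, N m; "tcp_pos": TCP position; "orientation": TCP orientation; "contact_force": force on the tool from outside, world axes, zero at the start; "wrist_torque": the same for the moment, N m; "opening": finger opening in m; "grasp_force": force on a finger pad.
Only numpy, scipy, OpenCV 4.12 (cv2) and the standard library are available. Lean on these libraries where they do the work, as an engineer would, in place of code of your own. Each camera call takes 0.05 s, during which the arm holds its last target. There are 200 camera calls.

## Working session

There is one attempt and no reset: what is moved stays moved. The work goes in short steps, Python scripts to look and compute and a tool call to move; the robot and the scene stay as the last step left them, time stands still between calls to the robot, and variables do not carry over. Pictures are saved under pics/ and viewed, at most 10 in all, crops included, and the job is handed in when it is done.

Besides the shell and the picture viewer there is one more tool, called after ">>>" by a JSON object that holds its "name" and its "arguments". drive_tool: Moves the arm, as the interface text tells. Its arguments: {"type":"object","properties":{"commands":{"type":"array","items":{"type":"object","properties":{"hand":{"type":"number"},"xyz":{"type":"array","items":{"type":"number"}},"rotation":{"type":"array","items":{"type":"number"}}}}}},"required":["commands"]}

```bash
mkdir -p pics; cat > h.py <<'E'
import numpy as np, cv2
from cell import arm
def grab(n):
    img,d=arm.grab_frame(n); c=arm.get_calibration(n)
    K=np.array(c["camera_matrix"]);T=np.array(c["extrinsics"]);D=np.array(c["dist"])
    h,w=d.shape; u,v=np.meshgrid(np.arange(w),np.arange(h))
    p=cv2.undistortPoints(np.stack([u,v],-1).reshape(-1,1,2).astype(np.float64),K,D).reshape(h,w,2)
    P=np.dstack([p*d[...,None],d])
    W=(P-T[:3,3])@T[:3,:3]
    W[d==0]=np.nan
    return img,d,W
E
python3 - <<'E'
from h import *
for n in("top","scene"):
    i,d,W=grab(n); cv2.imwrite(f"pics/{n}0.png",i); np.save(f"{n}.npy",W)
    c=arm.get_calibration(n);T=np.array(c["extrinsics"]);print(n,-T[:3,:3].T@T[:3,3])
s=arm.observe();print(s["t"],s["tcp_pos"],s["orientation"])
E
```

```text
top [0.35119009 0.0391412  0.8234021 ]
scene [0.97535508 0.18846397 0.7771103 ]
0.1 [0.17435794 0.49482525 0.23876115] [[-9.43157205e-01  3.32346628e-01 -4.54458937e-04]
 [ 3.32346936e-01  9.43156487e-01 -1.16419516e-03]
 [ 4.17095589e-05 -1.24905709e-03 -9.99999219e-01]]
```

View pics/top0.png

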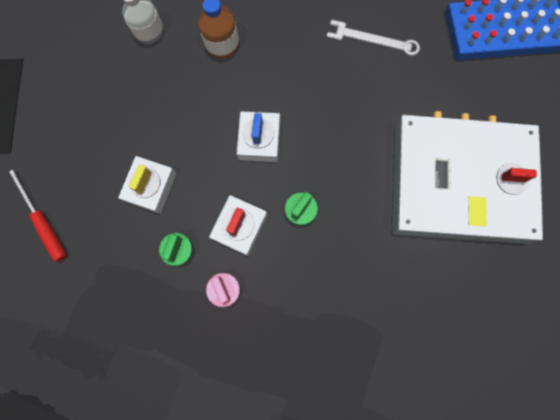

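View pics/scene0.png

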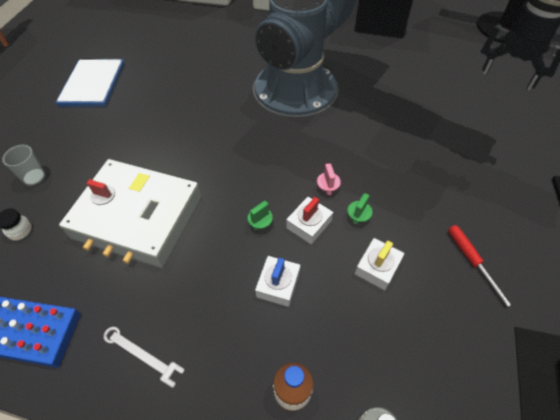

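The top view shows the red stud in its holder near (236,223), the empty slot near (442,173), and the locked stud at (515,175). Green and pink look-alikes stand around the holder. Next I'll measure them.

```bash
python3 - <<'E'
from h import *
pts=[]
for n,(cu,cv) in {"top":(236,223),"scene":(311,210)}.items():
    i=cv2.imread(f"pics/{n}0.png").astype(int);W=np.load(n+".npy")
    m=(i[...,2]>110)&(i[...,1]<60)&(i[...,0]<60); k=np.zeros_like(m);k[cv-25:cv+25,cu-25:cu+25]=1;m&=k
    P=W[m];P=P[~np.isnan(P).any(1)];print(n,len(P),"z",np.percentile(P[:,2],[2,50,98]))
    t=P[P[:,2]>.074]
    r=cv2.minAreaRect((t[:,:2]*1000).astype(np.float32));print(" top mean",t.mean(0),r)
    # flange+holder: white-ish pixels in window by height
    Q=W[cv-45:cv+45,cu-45:cu+45].reshape(-1,3);c=t.mean(0)
    near=np.hypot(*(Q[:,:2]-c[:2]).T)<.06
    h=Q[near&(Q[:,2]>.030)&(Q[:,2]<.0385)];print(" holder rect",cv2.minAreaRect((h[:,:2]*1000).astype(np.float32)),len(h))
    f=Q[near&(Q[:,2]>.0385)&(Q[:,2]<.046)];print(" flange",cv2.minEnclosingCircle((f[:,:2]*1000).astype(np.float32)),len(f))
for n,(cu,cv) in {"top":(442,173),"scene":(150,210)}.items():
    i=cv2.imread(f"pics/{n}0.png").astype(int);W=np.load(n+".npy")
    g=i.max(2);m=np.zeros(g.shape,np.uint8);w=(slice(cv-26,cv+26),slice(cu-20,cu+20))
    m[w]=(g[w]<150);nn,lab,st,ce=cv2.connectedComponentsWithStats(m)
    j=1+np.argmax(st[1:,4]);print(n,st[j],ce[j])
    # intersect pixels w/ plane z=.06
    c=arm.get_calibration(n);K=np.array(c["camera_matrix"]);T=np.array(c["extrinsics"]);D=np.array(c["dist"])
    v,u=np.nonzero(lab==j)
    q=cv2.undistortPoints(np.stack([u,v],-1).reshape(-1,1,2).astype(float),K,D).reshape(-1,2)
    d=np.c_[q,np.ones(len(q))]@T[:3,:3];o=-T[:3,:3].T@T[:3,3]
    X=o+d*((.06-o[2])/d[:,2])[:,None]
    print(" slot rect",cv2.minAreaRect((X[:,:2]*1000).astype(np.float32)),X.mean(0))
    A=W.reshape(-1,3);s=A[(abs(A[:,2]-.06)<.006)&(np.hypot(*(A[:,:2]-X.mean(0)[:2]).T)<.2)];
    print(" cover",cv2.minAreaRect((s[:,:2]*1000).astype(np.float32)),np.median(s[:,2]))
# neighbours
for nm,p in dict(blue=(257,128),yel=(139,178),g1=(302,205),g2=(173,246),pink=(221,289)).items():
    W=np.load("top.npy");print(nm,np.nanmedian(W[p[1]-2:p[1]+3,p[0]-2:p[0]+3].reshape(-1,3),axis=0))
E
```

```text
top 29 z [0.07730318 0.07983375 0.08201162]
 top mean [0.46704455 0.12868243 0.07958472] ((467.655517578125, 128.14988708496094), (3.887162446975708, 36.754573822021484), 61.326385498046875)
 holder rect ((473.52130126953125, 132.6114501953125), (70.73054504394531, 80.36287689208984), 65.20997619628906) 986
 flange ((473.6451416015625, 129.76181030273438), 50.134952545166016) 613
scene 34 z [0.07304651 0.07837913 0.08189961]
 top mean [0.48084875 0.13827324 0.07836215] ((479.2696533203125, 139.82579040527344), (8.930179595947266, 39.94541931152344), 52.449928283691406)
 holder rect ((474.29083251953125, 135.4317626953125), (70.84465789794922, 83.3957290649414), 64.96922302246094) 526
 flange ((476.3514099121094, 127.55733489990234), 38.672847747802734) 257
top [436 160  12  29 308] [441.86688312 173.62012987]
 slot rect ((551.935546875, -213.04945373535156), (18.86905860900879, 48.25672149658203), 85.51263427734375) [ 0.55254764 -0.21376169  0.06      ]
 cover ((548.567626953125, -263.19000244140625), (240.84109497070312, 202.43759155273438), 85.15788269042969) 0.06133754199326813
scene [142 201  16  18 140] [149.23571429 209.65714286]
 slot rect ((556.17919921875, -209.78189086914062), (18.330352783203125, 45.917938232421875), 85.76586151123047) [ 0.55642469 -0.20954789  0.06      ]
 cover ((549.5426635742188, -261.55780029296875), (243.89236450195312, 203.39804077148438), 85.17460632324219) 0.060033074979671336
blue [0.62903349 0.09736892 0.08209279]
yel [0.54501553 0.2934379  0.08090829]
g1 [0.49787016 0.02368322 0.07435197]
g2 [0.43278527 0.23434032 0.07030804]
pink [0.36343676 0.15377488 0.07351663]
```

```bash
python3 - <<'E'
from h import *
for n,pp in {"top":[(236,222),(518,175)],"scene":[(311,208),(98,190)]}.items():
  i=cv2.imread(f"pics/{n}0.png");W=np.load(n+".npy");hs=cv2.cvtColor(i,cv2.COLOR_BGR2HSV)
  c=arm.get_calibration(n);K=np.array(c["camera_matrix"]);T=np.array(c["extrinsics"]);D=np.array(c["dist"])
  for k,(cu,cv) in enumerate(pp):
    m=((hs[...,0]<8)|(hs[...,0]>172))&(hs[...,1]>130)&(hs[...,2]>60)
    w=np.zeros_like(m);w[cv-20:cv+20,cu-26:cu+26]=1;m&=w
    P=W[m];P=P[~np.isnan(P).any(1)]
    zt=.081 if k==0 else .105
    # fit model: silhouette of wing box vs mask
    v,u=np.nonzero(m)
    box=np.array([[x,y,z] for x in(-.022,.022) for y in(-.007,.007) for z in(zt-.040,zt)])
    def sil(q):
        ca,sa=np.cos(q[2]),np.sin(q[2])
        B=np.c_[q[0]+ca*box[:,0]-sa*box[:,1],q[1]+sa*box[:,0]+ca*box[:,1],box[:,2]]
        p=cv2.projectPoints(B,cv2.Rodrigues(T[:3,:3])[0],T[:3,3],K,D)[0]
        a=np.zeros((420*4,560*4),np.uint8)
        cv2.fillConvexPoly(a,cv2.convexHull(np.round(p*4+1.5).astype(np.int32)),255)
        return cv2.resize(a[4*(cv-40):4*(cv+40),4*(cu-40):4*(cu+40)],(80,80),interpolation=cv2.INTER_AREA)/255.
    M=m[cv-40:cv+40,cu-40:cu+40].astype(float)
    from scipy.optimize import minimize
    t0=P.mean(0);best=None
    for a in np.radians([-70,-45,-25,0,30,60,90]):
        s=np.array([[t0[0],t0[1],a]]+[[t0[0]+.01*(j==0),t0[1]+.01*(j==1),a+.3*(j==2)] for j in range(3)])
        r=minimize(lambda q:abs(sil(q)-M).sum(),s[0],method="Nelder-Mead",options=dict(initial_simplex=s,xatol=1e-4,fatol=.05))
        if best is None or r.fun<best.fun:best=r
    print(n,k,m.sum(),best.x[:2],np.degrees(best.x[2]),best.fun)
E
```

```text
top 0 220 [0.47504023 0.13486354] 167.29551984308742 134.2705882352941
top 1 322 [ 0.54350366 -0.33481895] 98.01879045676542 124.95686274509802
scene 0 173 [0.47059577 0.13502928] -10.9197736208225 75.84313725490196
scene 1 152 [ 0.54063722 -0.33903069] 63.90420938721263 115.89411764705882
```

>>> {"name": "drive_tool", "arguments": {"commands": [{"hand":0.3,"xyz":[-0.403,-0.241,0.04],"rotation":[0,0,5.6]},{"hand":0.3,"xyz":[-0.403,-0.241,0.04],"rotation":[0,0,5.6]},{"hand":0.3,"xyz":[-0.403,-0.241,0.04],"rotation":[0,0,5.6]},{"hand":0.3,"xyz":[-0.403,-0.241,0.04],"rotation":[0,0,5.6]},{"hand":0.3,"xyz":[-0.403,-0.241,0.04],"rotation":[0,0,5.6]},{"hand":0.3,"xyz":[-0.403,-0.241,0.04],"rotation":[0,0,5.6]},{"hand":0.3,"xyz":[-0.403,-0.241,0.04],"rotation":[0,0,5.6]},{"hand":0.3,"xyz":[-0.403,-0.241,0.04],"rotation":[0,0,5.6]},{"hand":0.3,"xyz":[-0.403,-0.241,0.04],"rotation":[0,0,5.6]},{"hand":0.3,"xyz":[-0.403,-0.241,0.04],"rotation":[0,0,5.6]}]}}

```text
t: 1.1
tcp_pos: [0.4763, 0.1308, 0.1986]
orientation: [[-0.905, 0.425, -0.0], [0.425, 0.905, -0.001], [-0.0, -0.001, -1.0]]
contact_force: [0.1, 1.1, -0.4]
opening: 0.0556
grasp_force: 0.0
```

```bash
python3 - <<'E'
from h import *
i,d,W=grab("scene"); np.save("s1.npy",W)
cv2.imwrite("pics/s1.png",cv2.resize(i[90:290,200:460],(780,600),interpolation=cv2.INTER_CUBIC))
s=arm.observe();print(s["t"],s["tcp_pos"],s["orientation"],s["joint_positions"],s["opening"])
E
```

```text
1.15 [0.47715818 0.12996382 0.19836403] [[-9.04653940e-01  4.26146976e-01  6.60260169e-05]
 [ 4.26146369e-01  9.04652891e-01 -1.55526329e-03]
 [-7.22501375e-04 -1.37883832e-03 -9.99998788e-01]] [ 0.26683692  0.20434893 -0.16476     1.2020338  -0.00151763  0.7070665 ] 0.0552067374475077
```

View pics/s1.png

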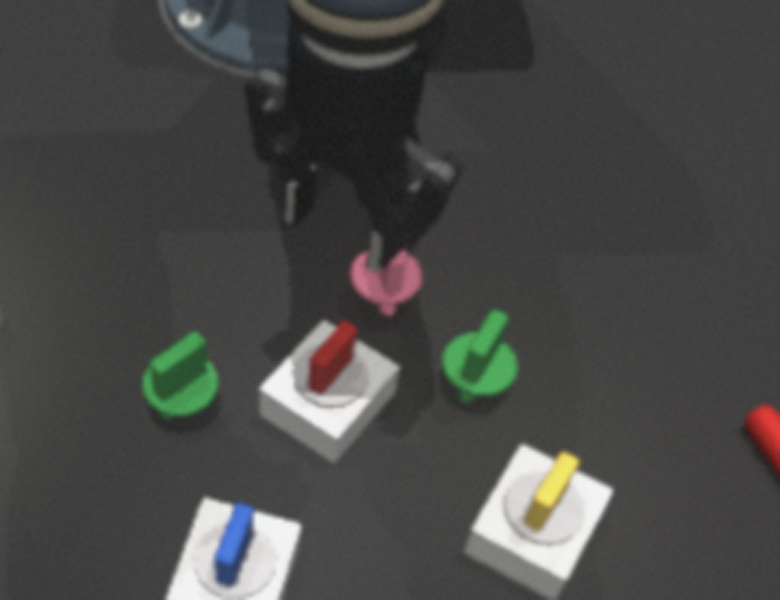

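The crop shows the red wing with its top face running from (320,357) to (351,325). It looks parallel to the holder edge from (262,388) to (325,322). I'll check the angle numerically.

```bash
python3 - <<'E'
from h import *
c=arm.get_calibration("scene");K=np.array(c["camera_matrix"]);T=np.array(c["extrinsics"]);D=np.array(c["dist"])
o=-T[:3,:3].T@T[:3,3]
def px(u,v,z):
    q=cv2.undistortPoints(np.array([[[u/3+200-.33,v/3+90-.33]]]),K,D).ravel();d=np.r_[q,1]@T[:3,:3]
    return (o+d*(z-o[2])/d[2])[:2]
H=[px(u,v,.036) for u,v in[(325,322),(262,388),(335,430),(398,370)]];print(np.round(H,4),np.mean(H,0))
for a,b in((0,1),(1,2),(2,3),(3,0)):
    e=H[b]-H[a];print(np.linalg.norm(e),np.degrees(np.arctan2(e[1],e[0])))
a,b=px(323,358,.081),px(351,326,.081);print((a+b)/2,np.linalg.norm(a-b),np.degrees(np.arctan2(*(a-b)[::-1])))
W=np.load("s1.npy");i=cv2.imread("pics/s1.png")
hs=cv2.cvtColor(cv2.resize(i,(260,200),interpolation=cv2.INTER_AREA),cv2.COLOR_BGR2HSV)
m=((hs[...,0]<8)|(hs[...,0]>172))&(hs[...,1]>130)&(hs[...,2]>50);m[:,:95]=0;m[:,125:]=0
P=W[90:290,200:460][m];P=P[P[:,2]>.045]
print(len(P),P.mean(0),cv2.fitLine((P[:,:2]*1000).astype(np.float32),cv2.DIST_HUBER,0,.01,.01).ravel())
s=arm.observe();print(s["tcp_pos"])
E
```

```text
[[0.4248 0.1219]
 [0.4952 0.0882]
 [0.5186 0.1477]
 [0.4562 0.1837]] [0.47369995 0.1353695 ]
0.0781067974741568 -25.559528879080457
0.06385724898693276 68.51008420098574
0.07208055946768775 150.03271678878443
0.0692569677378163 -116.97233794161309
[0.47355786 0.13779339] 0.03524047387920901 -23.792033773132715
179 [0.48071951 0.13612    0.07343844] [ 8.9779478e-01 -4.4041404e-01  4.8151740e+02  1.3670024e+02]
[0.47715818 0.12996382 0.19836403]
```

>>> {"name": "drive_tool", "arguments": {"commands": [{"hand":0.3,"xyz":[0,0,0.01],"rotation":[0,0,0]},{"hand":0.3,"xyz":[0,0,0.02],"rotation":[0,0,0]},{"hand":0.3,"xyz":[0,0,0.02],"rotation":[0,0,0]},{"hand":0.3,"xyz":[0,0,0.02],"rotation":[0,0,0]}]}}

```text
t: 1.55
tcp_pos: [0.4736, 0.1347, 0.1789]
orientation: [[-0.907, 0.421, -0.001], [0.421, 0.907, -0.0], [0.001, -0.001, -1.0]]
contact_force: [-0.1, -0.2, -0.1]
opening: 0.0552
grasp_force: 0.0
```

>>> {"name": "drive_tool", "arguments": {"commands": [{"hand":0.3,"xyz":[0,0,0.03],"rotation":[0,0,0]},{"hand":0.3,"xyz":[0,0,0.06],"rotation":[0,0,0]},{"hand":0.3,"xyz":[0,0,0.09],"rotation":[0,0,0]},{"hand":0.3,"xyz":[0,0,0.11],"rotation":[0,0,0]},{"hand":0.3,"xyz":[0,0,0.122],"rotation":[0,0,0]},{"hand":0.3,"xyz":[0,0,0.122],"rotation":[0,0,0]},{"hand":0.3,"xyz":[0,0,0.122],"rotation":[0,0,0]}]}}

```text
t: 2.25
tcp_pos: [0.4745, 0.1344, 0.0578]
orientation: [[-0.907, 0.422, 0.0], [0.422, 0.907, 0.0], [-0.0, 0.0, -1.0]]
contact_force: [0.9, 0.8, 0.2]
opening: 0.0555
grasp_force: 0.0
```

>>> {"name": "drive_tool", "arguments": {"commands": [{"hand":-1,"xyz":[0,0,0],"rotation":[0,0,0]},{"hand":-1,"xyz":[0,0,0],"rotation":[0,0,0]},{"hand":-1,"xyz":[0,0,0],"rotation":[0,0,0]},{"hand":-1,"xyz":[0,0,0],"rotation":[0,0,0]},{"hand":-1,"xyz":[0,0,0],"rotation":[0,0,0]},{"hand":-1,"xyz":[0,0,0],"rotation":[0,0,0]},{"hand":-1,"xyz":[0,0,0],"rotation":[0,0,0]},{"hand":-1,"xyz":[0,0,0],"rotation":[0,0,0]}]}}

```text
t: 3.05
tcp_pos: [0.475, 0.134, 0.0581]
orientation: [[-0.906, 0.423, 0.001], [0.423, 0.906, 0.0], [-0.001, 0.001, -1.0]]
contact_force: [-0.9, -0.0, 7.1]
opening: 0.013
grasp_force: 59.3
```

>>> {"name": "drive_tool", "arguments": {"commands": [{"hand":-1,"xyz":[0,0,-0.02],"rotation":[0,0,0]},{"hand":-1,"xyz":[0,0,-0.04],"rotation":[0,0,0]},{"hand":-1,"xyz":[0,0,-0.06],"rotation":[0,0,0]},{"hand":-1,"xyz":[0,0,-0.09],"rotation":[0,0,0]},{"hand":-1,"xyz":[0,0,-0.12],"rotation":[0,0,0]},{"hand":-1,"xyz":[0,0,-0.12],"rotation":[0,0,0]},{"hand":-1,"xyz":[0,0,-0.12],"rotation":[0,0,0]}]}}

```text
t: 3.75
tcp_pos: [0.4747, 0.1339, 0.1777]
orientation: [[-0.906, 0.423, 0.001], [0.423, 0.906, 0.0], [-0.001, 0.001, -1.0]]
contact_force: [1.1, -0.7, -1.6]
opening: 0.0133
grasp_force: 58.6
```

```bash
python3 - <<'E'
from h import *
i,d,W=grab("scene"); np.save("s2.npy",W)
cv2.imwrite("pics/s2.png",cv2.resize(i[90:290,200:460],(780,600),interpolation=cv2.INTER_CUBIC))
s=arm.observe();print(s["t"],s["tcp_pos"],s["joint_positions"],s["opening"])
E
```

```text
3.8 [0.47417368 0.13374074 0.17682384] [ 2.74976018e-01  2.13723028e-01 -2.09842945e-01  1.14767589e+00
 -1.10888907e-04  7.11618936e-01] 0.013244642660179483
```

View pics/s2.png

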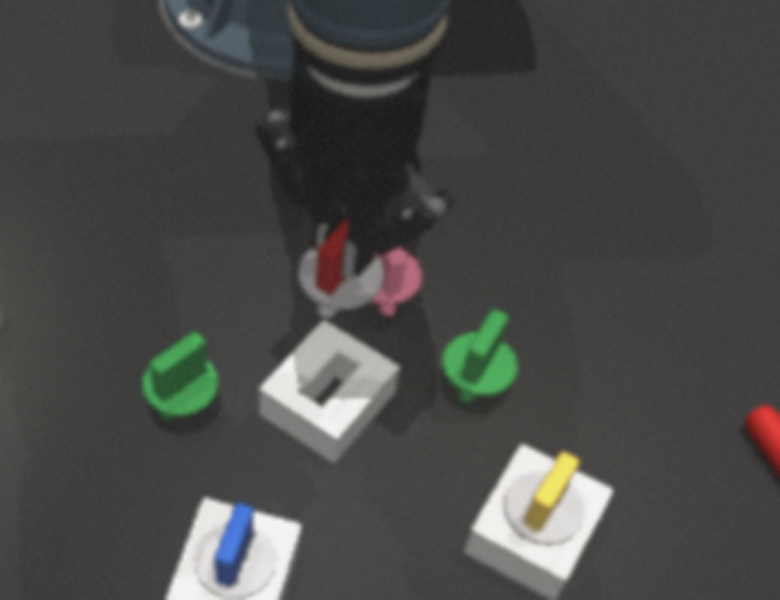

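The stud hangs upright in the gripper, with its flange near crop (341,274) and the holder empty. Now I'll check where its axis sits relative to the TCP.

```bash
python3 - <<'E'
from h import *
c=arm.get_calibration("scene");K=np.array(c["camera_matrix"]);T=np.array(c["extrinsics"]);D=np.array(c["dist"])
o=-T[:3,:3].T@T[:3,3]
q=cv2.undistortPoints(np.array([[[341.5/3+200-.33,273/3+90-.33]]]),K,D).ravel();d=np.r_[q,1]@T[:3,:3]
print(o+d*(.160-o[2])/d[2])
W=np.load("s2.npy")[90:290,200:460].reshape(-1,3)
t=arm.observe()["tcp_pos"]
f=W[(abs(W[:,2]-.160)<.006)&(np.hypot(*(W[:,:2]-t[:2]).T)<.04)]
print(len(f),np.median(f[:,2]),cv2.minEnclosingCircle((f[:,:2]*1000).astype(np.float32)))
Rz=np.array([[-.9065,.4225],[.4225,.9065]]);print(Rz.T@(np.array([.5535,-.2135])-[.4742,.134]))
E
```

```text
[0.47482518 0.1359398  0.16      ]
276 0.16059885035935162 ((475.4967956542969, 135.46607971191406), 27.941967010498047)
[-0.2187042 -0.2815045]
```

>>> {"name": "drive_tool", "arguments": {"commands": [{"hand":-1,"xyz":[-0.088,-0.112,0],"rotation":[0,0,-8]},{"hand":-1,"xyz":[-0.219,-0.281,0],"rotation":[0,0,-20.3]},{"hand":-1,"xyz":[-0.219,-0.281,0],"rotation":[0,0,-20.3]},{"hand":-1,"xyz":[-0.219,-0.281,0],"rotation":[0,0,-20.3]},{"hand":-1,"xyz":[-0.219,-0.281,0],"rotation":[0,0,-20.3]},{"hand":-1,"xyz":[-0.219,-0.281,0],"rotation":[0,0,-20.3]},{"hand":-1,"xyz":[-0.219,-0.281,0],"rotation":[0,0,-20.3]},{"hand":-1,"xyz":[-0.219,-0.281,0],"rotation":[0,0,-20.3]},{"hand":-1,"xyz":[-0.219,-0.281,0],"rotation":[0,0,-20.3]},{"hand":-1,"xyz":[-0.219,-0.281,0],"rotation":[0,0,-20.3]}]}}

```text
t: 4.8
tcp_pos: [0.5533, -0.2127, 0.1761]
orientation: [[-0.997, 0.083, -0.002], [0.083, 0.997, 0.001], [0.002, 0.001, -1.0]]
contact_force: [-0.1, -0.6, -0.5]
opening: 0.013
grasp_force: 58.7
```

>>> {"name": "drive_tool", "arguments": {"commands": [{"hand":-1,"xyz":[0,0,0.02],"rotation":[0,0,0]},{"hand":-1,"xyz":[0,0,0.04],"rotation":[0,0,0]},{"hand":-1,"xyz":[0,0,0.04],"rotation":[0,0,0]},{"hand":-1,"xyz":[0,0,0.04],"rotation":[0,0,0]}]}}

```text
t: 5.2
tcp_pos: [0.5538, -0.2119, 0.1375]
orientation: [[-0.997, 0.08, -0.001], [0.08, 0.997, 0.0], [0.001, 0.0, -1.0]]
contact_force: [0.3, -0.6, -0.4]
opening: 0.0135
grasp_force: 58.7
```

```bash
python3 - <<'E'
from h import *
s=arm.observe();t=s["tcp_pos"];print(s["t"],t,s["orientation"],s["joint_positions"],s["opening"])
for n in("scene","top"):
    i,d,W=grab(n)
    if n=="scene": cv2.imwrite("pics/s3.png",cv2.resize(i[120:280,50:260],(787,600),interpolation=cv2.INTER_CUBIC))
    W=W.reshape(-1,3);zf=t[2]-.0581+.041
    f=W[(abs(W[:,2]-zf)<.006)&(np.hypot(*(W[:,:2]-t[:2]).T)<.034)]
    print(n,len(f),zf,cv2.minEnclosingCircle((f[:,:2]*1000).astype(np.float32)) if len(f) else 0)
E
```

```text
5.2 [ 0.55381719 -0.21188833  0.13754395] [[-9.96756996e-01  8.04653278e-02 -9.06949993e-04]
 [ 8.04649772e-02  9.96757350e-01  4.16720424e-04]
 [ 9.37540617e-04  3.42391288e-04 -9.99999502e-01]] [-3.65446430e-01  4.02922110e-01 -3.81064179e-02  1.13076378e+00
  6.50886608e-05 -2.84894205e-01] 0.013486248310998844
scene 244 0.12044394527176677 ((553.8455810546875, -209.8075714111328), 28.368913650512695)
top 347 0.12044394527176677 ((552.5595703125, -212.38389587402344), 27.99350929260254)
```

View pics/s3.png

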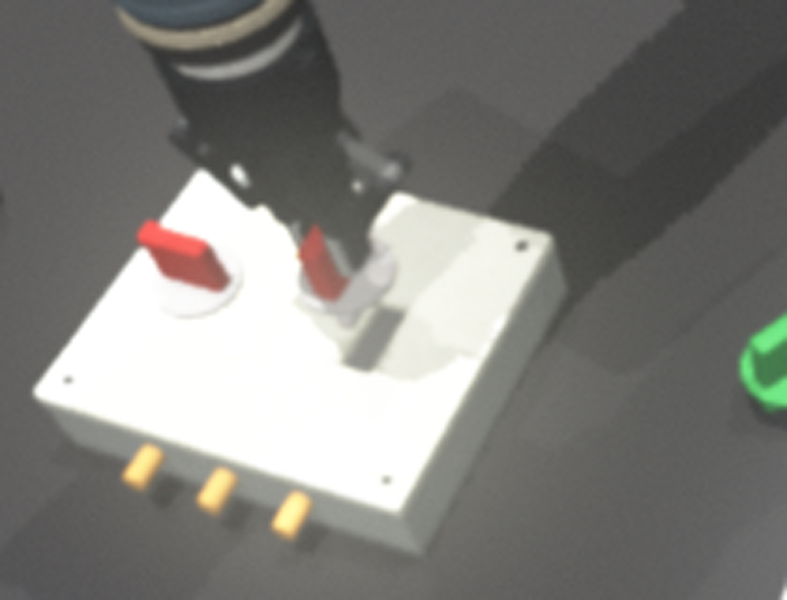

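The stud hangs over the slot, visible at crop (375,340). Both cameras agree within about 1.5 mm. Next I'll lower it in stages.

>>> {"name": "drive_tool", "arguments": {"commands": [{"hand":-1,"xyz":[0,-0.001,0.015],"rotation":[0,0,0]},{"hand":-1,"xyz":[0,-0.001,0.025],"rotation":[0,0,0]},{"hand":-1,"xyz":[0,-0.001,0.03],"rotation":[0,0,0]},{"hand":-1,"xyz":[0,-0.001,0.035],"rotation":[0,0,0]},{"hand":-1,"xyz":[0,-0.001,0.038],"rotation":[0,0,0]},{"hand":-1,"xyz":[0,-0.001,0.038],"rotation":[0,0,0]}]}}

```text
t: 5.9
tcp_pos: [0.5539, -0.2143, 0.0991]
orientation: [[-0.997, 0.082, -0.0], [0.082, 0.997, 0.0], [0.0, 0.0, -1.0]]
contact_force: [0.3, -0.1, -0.5]
opening: 0.0129
grasp_force: 58.7
```

>>> {"name": "drive_tool", "arguments": {"commands": [{"hand":-1,"xyz":[0,0,0.006],"rotation":[0,0,0]},{"hand":-1,"xyz":[0,0,0.01],"rotation":[0,0,0]},{"hand":-1,"xyz":[0,0,0.013],"rotation":[0,0,0]},{"hand":-1,"xyz":[0,0,0.015],"rotation":[0,0,0]},{"hand":-1,"xyz":[0,0,0.0165],"rotation":[0,0,0]},{"hand":-1,"xyz":[0,0,0.0165],"rotation":[0,0,0]},{"hand":-1,"xyz":[0,0,0.0165],"rotation":[0,0,0]}]}}

```text
t: 6.6
tcp_pos: [0.5541, -0.2144, 0.0829]
orientation: [[-0.997, 0.082, 0.0], [0.082, 0.997, -0.0], [-0.0, -0.0, -1.0]]
contact_force: [-0.3, 0.0, -1.3]
opening: 0.0134
grasp_force: 58.7
```

>>> {"name": "drive_tool", "arguments": {"commands": [{"hand":-1,"xyz":[0,0,0],"rotation":[0,0,8]},{"hand":-1,"xyz":[0,0,0],"rotation":[0,0,16]},{"hand":-1,"xyz":[0,0,0],"rotation":[0,0,24]},{"hand":-1,"xyz":[0,0,0],"rotation":[0,0,32]},{"hand":-1,"xyz":[0,0,0],"rotation":[0,0,40]},{"hand":-1,"xyz":[0,0,0],"rotation":[0,0,45]},{"hand":-1,"xyz":[0,0,0],"rotation":[0,0,45]}]}}

```text
t: 7.3
tcp_pos: [0.5541, -0.2144, 0.083]
orientation: [[-0.646, 0.764, 0.0], [0.764, 0.646, -0.0], [-0.0, 0.0, -1.0]]
contact_force: [-0.8, 0.6, -0.6]
opening: 0.013
grasp_force: 58.8
```

>>> {"name": "drive_tool", "arguments": {"commands": [{"hand":-1,"xyz":[0,0,0],"rotation":[0,0,8]},{"hand":-1,"xyz":[0,0,0],"rotation":[0,0,16]},{"hand":-1,"xyz":[0,0,0],"rotation":[0,0,24]},{"hand":-1,"xyz":[0,0,0],"rotation":[0,0,32]},{"hand":-1,"xyz":[0,0,0],"rotation":[0,0,40]},{"hand":-1,"xyz":[0,0,0],"rotation":[0,0,45]},{"hand":-1,"xyz":[0,0,0],"rotation":[0,0,45]},{"hand":-1,"xyz":[0,0,0.001],"rotation":[0,0,45]},{"hand":-1,"xyz":[0,0,0.001],"rotation":[0,0,45]}]}}

```text
t: 8.2
tcp_pos: [0.5542, -0.2144, 0.0822]
orientation: [[0.079, 0.997, 0.001], [0.997, -0.079, -0.0], [-0.0, 0.001, -1.0]]
contact_force: [-0.1, 0.4, 3.0]
opening: 0.0132
grasp_force: 59.0
```

>>> {"name": "drive_tool", "arguments": {"commands": [{"hand":0,"xyz":[0,0,0],"rotation":[0,0,0]},{"hand":0,"xyz":[0,0,0],"rotation":[0,0,0]},{"hand":0,"xyz":[0,0,0],"rotation":[0,0,0]},{"hand":0,"xyz":[0,0,-0.02],"rotation":[0,0,0]},{"hand":0,"xyz":[0,0,-0.06],"rotation":[0,0,0]},{"hand":0,"xyz":[0,0,-0.1],"rotation":[0,0,0]},{"hand":0,"xyz":[0,0.0,-0.15],"rotation":[0,0,0]},{"hand":0,"xyz":[0,-0.05,-0.15],"rotation":[0,0,0]},{"hand":0,"xyz":[0,-0.1,-0.15],"rotation":[0,0,0]},{"hand":0,"xyz":[0,-0.1,-0.15],"rotation":[0,0,0]}]}}

```text
t: 9.2
tcp_pos: [0.4483, -0.2047, 0.2318]
orientation: [[0.083, 0.997, -0.004], [0.997, -0.083, 0.001], [0.001, -0.004, -1.0]]
contact_force: [0.3, 0.9, 0.1]
opening: 0.0428
grasp_force: 0.0
```

```bash
python3 - <<'E'
from h import *
i,d,W=grab("scene");cv2.imwrite("pics/s4.png",cv2.resize(i[120:280,50:260],(787,600),interpolation=cv2.INTER_CUBIC))
W=W.reshape(-1,3);r=np.hypot(*(W[:,:2]-[.554,-.2125]).T)
f=W[(W[:,2]>.0625)&(W[:,2]<.075)&(r<.034)];print(len(f),np.median(f[:,2]),cv2.minEnclosingCircle((f[:,:2]*1000).astype(np.float32)))
t=W[(W[:,2]>.08)&(W[:,2]<.12)&(r<.034)];print(len(t),t[:,2].max(),cv2.minAreaRect((t[:,:2]*1000).astype(np.float32)))
print(arm.observe()["t"],arm.observe()["tcp_pos"])
E
```

```text
261 0.06502281432597813 ((555.9187622070312, -215.08786010742188), 30.68512725830078)
220 0.10761926643414588 ((554.5420532226562, -212.426025390625), (45.41105651855469, 15.708707809448242), 83.5368881225586)
9.25 [ 0.45158553 -0.20564154  0.23229885]
```

View pics/s4.png

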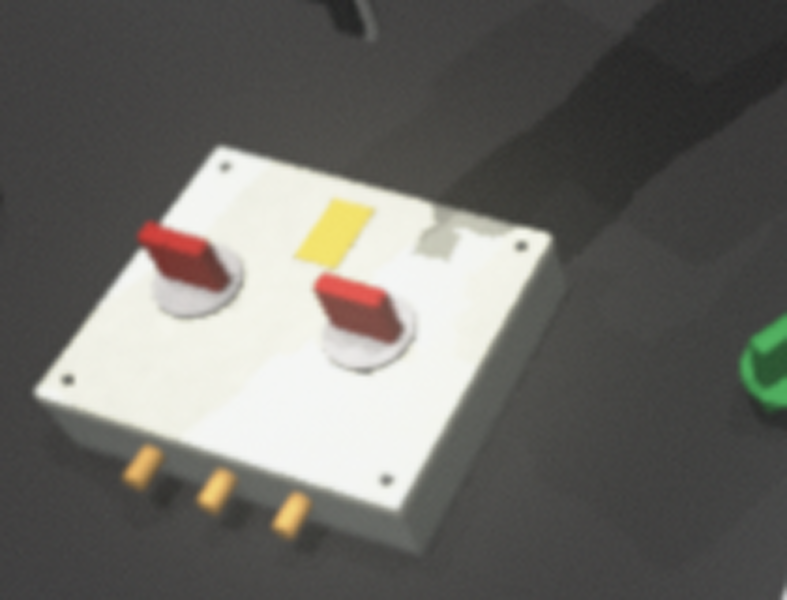

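The red stud at crop (365,325) sits flush, with its flange top at 65 mm. Its wing is crosswise at 84°, parallel to the locked stud, and the gripper is clear.

```bash
python3 -c "from cell import arm; print(arm.finish_job())"
```

```text
the job is handed in; nothing more can be done
None
```

The red stud is in the slot with its flange flush on the cover and its wing turned a quarter turn across it; the gripper has let go and is clear, nothing went near the blue and yellow studs, and the job is handed in at about 9 s (no verdict was returned).

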